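# Put the jar-shaped sign up on the jam display step

### The arm

A 6-joint arm with a two-finger parallel gripper is mounted at the origin on the work surface. World frame = base frame: x ahead of the robot, y to its left, z up, the work surface at z = 0. Lengths are in mm, angles in rad, forces in N, time in s.
With the tool pointing down it reaches from about 275 to 1000 mm from the base axis. Payload 8.4 kg.
Tool frame: the origin (TCP) lies midway between the tips of the shut fingers; the grasp point (between the pads) lies 19 mm behind it; z points along the fingers, y is the line along which they close (so a half turn about z gives the same grasp; the last joint's range is limited). The gripper opens to 85 mm and grips with 20 to 120 N. Pads are 22 mm wide; open, the fingers measure 114 mm over their backs; the gripper's body (76 mm by 85 mm) begins 54 mm behind the grasp point. The pads swing forward as they close: fully open they stand 13 mm farther back than shut.
Start: joints at [1.188, 0.353, 1.633, -0, 1.155, -0.002], TCP at [232.288, 580.233, 231.281] pointing down, gripper open.
Joint ranges: [-2.63, 2.63], [-0.92, 2.1], [0.06, 2.66], [-1.3, 4.44], [0, 2.69], [-3.02, 3.02]. Speed limits (rad/s): [2.22, 2.22, 2.79, 3.14, 3.14, 3.14].

### API

Orientations are given as [roll, pitch, yaw] about the fixed x, y, z axes, in that order (R = Rz(yaw) Ry(pitch) Rx(roll)).
In Python, from rig import monitor, imaging, r gives the robot as it stands.
- The arm moves only by the tool drive_tool, never from a script. Its argument "plan" is a list of rows, each an object of numbers: "x", "y", "z": the shift along the tool's x, y, z in units of 50 mm (1.0 is 50 mm); "ax", "ay", "az": the turn, a rotation vector about the tool's x, y, z in units of 6 degrees (1.0 is 6 degrees); "hand": the finger opening in mm, from 0 to 85.4. In form: [{"x": .., "y": .., "z": .., "ax": .., "ay": .., "az": .., "hand": ..}, ...]. A call has 1 to 8 rows; each row is the pose to reach, as a shift and turn from the pose commanded when the call began, along the tool's axes at that moment; what a row does not reach only later rows make up. A row lasts 1/10 s, in which the tool goes at most 50 mm and 8.59 degrees, less where a joint would pass 70% of its speed; a pose out of reach is approached as far as the arm can. A call with a gripper value outside its range is refused whole. The fingers move at their own pace and stop on an object; "grip_force" is the grip in N (left out, the last holds). Time passes only in rows, so rows that repeat a pose let the fingers close. It gives the time, the measured TCP pose, the force, the opening and the grip force at its end, in the units of the state.
- monitor.sense(): the state, without advancing time (a new reading comes with each control period).
- imaging.grab_frame(name): name is "scene" or "top" or "wrist"; returns the picture (420x560x3 uint8, red, green, blue); there is no depth.
- imaging.camera_info(name): a dict with "mtx" (3x3 intrinsics, pixels), "R" (3x3) and "t" (3): a world point X has camera coordinates R X + t. Camera axes: x right, y down, z forward; pixel columns grow to the right and rows downward; lengths in mm; the calibration is good to about 2 mm. A picture is of the moment at which its call begins: read the wrist's pose just before it. camera_info takes no time and is no camera call; for the wrist camera it gives the pose at the moment of the call.
- r.sign_off(): hands the job in; it is judged then, once.
The state is a dict: "clock": time; "qpos": joint angles; "qvel": joint speeds; "joint_efforts": joint torques, N m; "eef_pos": TCP position; "tcp_rot": TCP orientation; "contact_force": force on the tool from outside, world axes, zero at the start; "wrist_torque": the same for the moment, N m; "opening": opening from 0.0 (shut) to 1.0 (fully open); "grasp_force": force on a finger pad.
Only numpy, scipy, OpenCV 4.12 (cv2) and the standard library are available. Lean on these libraries where they do the work, as an engineer would, in place of code of your own. Each camera call takes 0.05 s, during which the arm holds its last target. There are 200 camera calls.

### The job

Take the jar-shaped sign out of the rack and put it up on the display step: feel for the hole in the socket boss with the end of its dowel, press it gently but firmly straight down until it stands fully home on the bottom, its board parallel to the step's long side, and let go of it. Do not force it against the boss or the step, and leave the other two signs and the two jars on the step where they are.

Things in the scene. Friction and masses are not known exactly. Their poses are not given: they have to be found in the camera images.
- jar_sign: the sign to put up: plywood board 10 mm thick cut to a jam jar's outline, on a wooden dowel; 104 mm high, about 60 g. Origin: centre of the dowel's square-cut, unrounded foot; z up the dowel, x square to the board's faces (both alike), y across its width. Dowel 14 mm thick, bare from z = 0 to 42 mm. It starts upright in any one of the rack's three holes
- sign_grip (a point): where to pinch the sign, across the board's 10 mm thickness (the sign's x): middle of the board, 70 mm above the dowel's foot. The board is 66 mm wide from z = 42 to 88 mm above the foot, and ends in a 'lid' 56 mm wide, top at 104 mm. Axes as the sign's
- rack: wooden bar, fixed, in which the signs are kept: 60 mm (x) by 290 mm (y) by 40 mm high, with three loose holes 17 mm wide and 30 mm deep at y = -100, 0 and 100 mm on its middle line. Origin: centre of its underside, z up. Each sign stands in a hole, its foot 10 mm above the table
- step: low wooden display step, fixed to the table: 130 mm (x) by 300 mm (y, its long side), top at z = 40 mm. Origin: centre of its underside, z up. About in its middle is glued a rigid round wooden socket boss, 58 mm across (66 mm at its foot), 36 mm high (flat top at z = 76 mm)
- step_mid (a point): middle of the step's top, under the socket boss. In the middle of the boss's top is an upright blind hole 15.5 mm wide, 26 mm deep (floor 10 mm above this point), its rim sharp, with no chamfer. The boss was glued on by eye: the hole's axis is 3 to 6 mm off this point, in any direction, and is not reported. Axes as the step's
- round_sign: another sign, to be left alone: round board 62 mm across, 10 mm thick, on a like dowel, 104 mm high; origin at the dowel's foot. Stands in another of the rack's holes
- bottle_sign: another sign, to be left alone: narrow bottle-shaped board 42 mm wide, 10 mm thick, on a like dowel, 123 mm high; origin at the dowel's foot. Stands in the third of the rack's holes
- jar_left: jam jar, 62 mm across and 85 mm high, standing on the step about 105 mm from its middle along +y; to be left alone. Origin: centre of its underside
- jar_right: jam jar, 62 mm across and 85 mm high, standing on the step about 105 mm from its middle along -y; to be left alone. Origin: centre of its underside
Mind the look-alikes: they are no part of the job. Leave any red look-alike of the jar_sign alone.

How it is judged:
By the outcome, as a careful person would: the job done as asked, in the order asked, and still so for the second after the job is handed in, with the robot touching nothing.
It also fails if it takes over 72 s, if anything falls off the work surface, if the arm or the gripper's body presses on something with over 40 N, if the wrist force passes 120 N, or if a joint passes its speed limit or range.

## Working session

There is one attempt and no reset: what is moved stays moved. The work goes in short steps, Python scripts to look and compute and a tool call to move; the robot and the scene stay as the last step left them, time stands still between calls to the robot, and variables do not carry over. Pictures are saved under pics/ and viewed, at most 10 in all, crops included, and the job is handed in when it is done.

Besides the shell and the picture viewer there is one more tool, called after "Emit:" by a JSON object that holds its "method" and its "body", one argument or row to a line. drive_tool: Moves the arm, as the interface text tells. Its arguments: {"type":"object","properties":{"plan":{"type":"array","items":{"type":"object","properties":{"x":{"type":"number"},"y":{"type":"number"},"z":{"type":"number"},"ax":{"type":"number"},"ay":{"type":"number"},"az":{"type":"number"},"hand":{"type":"number"}}}},"grip_force":{"type":"number"}},"required":["plan"]}

```bash
mkdir -p pics; python3 - <<'E'
from rig import monitor, imaging, r
import cv2,numpy as np
print(monitor.sense())
a=imaging.grab_frame("scene");b=imaging.grab_frame("top")
cv2.imwrite("pics/s.png",a[...,::-1]);cv2.imwrite("pics/t.png",b[...,::-1])
for n in("scene","top"):print(n,imaging.camera_info(n))
E
```

```text
{'clock': 0.0, 'qpos': array([ 1.18757278e+00,  3.53656770e-01,  1.63411684e+00, -8.03302429e-06,
        1.15518511e+00, -2.42102852e-03]), 'qvel': array([ 1.32643711e-03, -1.05774899e-03,  5.54146371e-04, -1.93795308e-03,
        4.18574586e-04, -7.74585634e-05]), 'joint_efforts': array([-1.48863724e-03, -6.05270863e+01, -3.42050850e+01, -1.02168381e-04,
        9.53114679e-03, -1.50808586e-05]), 'eef_pos': array([232.133057  , 579.79548146, 230.56368897]), 'tcp_rot': array([-3.14022657e+00,  4.03742716e-06,  2.76079338e+00]), 'contact_force': array([ 0.13447744,  0.20510404, -0.20010104]), 'wrist_torque': array([ 0.02403978,  0.02339348, -0.01572371]), 'grasp_force': 0.0, 'opening': 1.0007522711882848}
scene {'mtx': array([[542.70893401,   0.        , 281.58019048],
       [  0.        , 542.70893401, 211.64231196],
       [  0.        ,   0.        ,   1.        ]]), 'R': array([[ 4.80214233e-01,  8.77151230e-01,  1.00458728e-04],
       [ 7.13899618e-01, -3.90772277e-01, -5.81071737e-01],
       [-5.09648532e-01,  2.79110636e-01, -8.13852337e-01]]), 't': array([-278.36105108, -336.78506563, 1442.64606181])}
top {'mtx': array([[418.8109025 ,   0.        , 280.830067  ],
       [  0.        , 418.8109025 , 210.55282058],
       [  0.        ,   0.        ,   1.        ]]), 'R': array([[ 2.64388156e-02, -9.99649570e-01,  1.31402991e-03],
       [-9.98823325e-01, -2.64703787e-02, -4.06359997e-02],
       [ 4.06565425e-02, -2.38116016e-04, -9.99173153e-01]]), 't': array([  -5.99222523,  552.67434968, 1012.23782463])}
```

View pics/s.png

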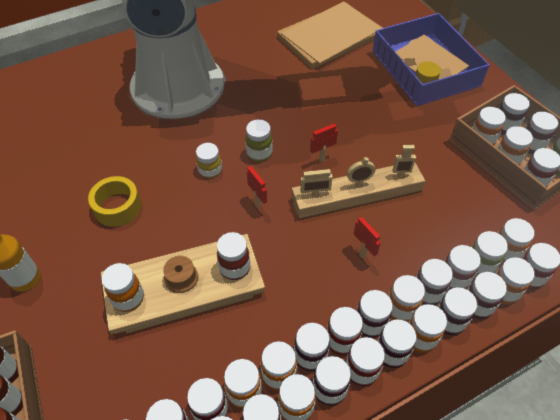

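View pics/t.png

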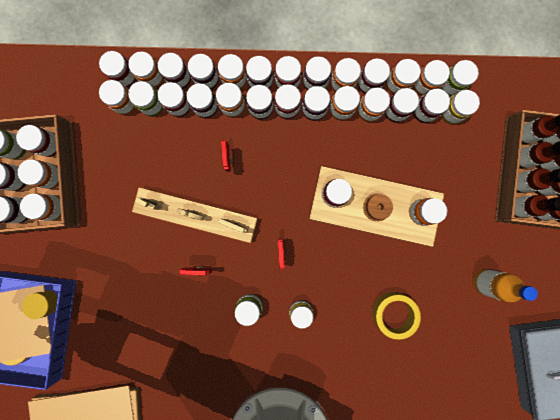

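The scene view shows the rack with the jar sign at its near-step end (scene 317,182; top about 236,226), then the round sign and the bottle sign. The step with its boss is at top (379,207), with three red look-alikes around. Next I measure rack, step and hole roughly.

```bash
cat > h.py <<'E'
import numpy as np,cv2
from rig import monitor, imaging, r
def ray(ci,px,z):
    d=ci["R"].T@np.linalg.inv(ci["mtx"])@np.array([px[0],px[1],1.]);c=-ci["R"].T@ci["t"]
    return c+d*(z-c[2])/d[2]
def proj(ci,X):
    p=ci["mtx"]@(ci["R"]@np.asarray(X,float)+ci["t"]);return p[:2]/p[2]
E
python3 - <<'E'
from h import *
ci=imaging.camera_info("top");a=cv2.imread("pics/t.png")
h=cv2.cvtColor(a,cv2.COLOR_BGR2HSV)
m=cv2.inRange(h,(12,60,120),(30,190,255))
m=cv2.morphologyEx(m,cv2.MORPH_CLOSE,np.ones((5,5)))
for c in cv2.findContours(m,cv2.RETR_EXTERNAL,cv2.CHAIN_APPROX_NONE)[0]:
    if cv2.contourArea(c)<1200: continue
    W=np.array([ray(ci,p[0],40)[:2] for p in c],np.float32)
    (x,y),s,an=cv2.minAreaRect(W);print(c.mean((0,1)),(x,y),s,an)
print("hole",ray(ci,(379,207),76),"boss top")
print("jar",ray(ci,(236,226),114), [ray(ci,p,114) for p in((222,219),(250,230))])
E
```

```text
[ 84.5        405.92424242] (91.81832885742188, 458.53472900390625) (75.56097412109375, 254.46588134765625) 1.4812833070755005
[398.29230769 317.04615385] (307.436279296875, -272.90618896484375) (103.12162780761719, 100.32344055175781) 12.191463470458984
[ 23.13913043 324.5       ] (267.0001220703125, 606.2828979492188) (177.177734375, 119.31300354003906) 6.9202704429626465
[194.21908127 214.66431095] (536.3445434570312, 214.40699768066406) (292.67999267578125, 61.948673248291016) 76.81396484375
[381.1825 206.445 ] (568.4505004882812, -218.4214630126953) (301.7903137207031, 131.3091583251953) 78.8767318725586
hole [ 564.102791   -215.91208372   76.        ] boss top
jar [511.93505757 106.11355864 114.        ] [array([526.47663739, 137.31528857, 114.        ]), array([503.981745  ,  75.14483927, 114.        ])]
```

Emit:
{"method": "drive_tool", "body": {
  "plan": [
    {"x":-8.7,"y":-6.6,"z":-1.4,"az":14.2,"hand":85},
    {"x":-8.7,"y":-6.6,"z":-1.4,"az":14.2,"hand":85},
    {"x":-8.7,"y":-6.6,"z":-1.4,"az":14.2,"hand":85},
    {"x":-8.7,"y":-6.6,"z":-1.4,"az":14.2,"hand":85},
    {"x":-8.7,"y":-6.6,"z":-1.4,"az":14.2,"hand":85},
    {"x":-8.7,"y":-6.6,"z":-1.4,"az":14.2,"hand":85},
    {"x":-8.7,"y":-6.6,"z":-1.4,"az":14.2,"hand":85},
    {"x":-8.7,"y":-6.6,"z":-1.4,"az":14.2,"hand":85}
  ]
}}

```text
invalid input
```

```bash
python3 - <<'E'
from h import *
s=monitor.sense();print(s["eef_pos"],s["tcp_rot"],s["qpos"])
ci=imaging.camera_info("wrist");print(ci,-ci["R"].T@ci["t"])
E
```

```text
[232.10604956 579.83690933 230.64331082] [-3.14032883e+00 -2.78380697e-05  2.76080239e+00] [ 1.18762003e+00  3.53573928e-01  1.63405171e+00  2.71316555e-05
  1.15523090e+00 -2.39702257e-03]
{'mtx': array([[355.27680462,   0.        , 277.1607688 ],
       [  0.        , 355.27680462, 203.85310349],
       [  0.        ,   0.        ,   1.        ]]), 'R': array([[ 0.37193178,  0.92825933, -0.00117287],
       [ 0.89561388, -0.3585188 ,  0.26332498],
       [ 0.24401338, -0.09898936, -0.96470647]]), 't': array([-625.32156145,  -34.40055303,  378.33811718])} [171.06701251 605.57877591 373.31033682]
```

Emit:
{"method": "drive_tool", "body": {
  "plan": [
    {"x":-0.7,"y":-0.5,"z":-0.4,"az":1.2,"hand":85},
    {"x":-1.4,"y":-1.0,"z":-0.8,"az":2.4,"hand":85},
    {"x":-2.1,"y":-1.5,"z":-1.2,"az":3.6,"hand":85},
    {"x":-2.8,"y":-2.0,"z":-1.4,"az":4.8,"hand":85},
    {"x":-3.5,"y":-2.5,"z":-1.4,"az":6.0,"hand":85},
    {"x":-4.2,"y":-3.0,"z":-1.4,"az":7.2,"hand":85},
    {"x":-4.9,"y":-3.5,"z":-1.4,"az":7.8,"hand":85},
    {"x":-5.6,"y":-4.0,"z":-1.4,"az":7.8,"hand":85}
  ]
}}

```text
invalid input
```

```bash
python3 - <<'E'
from h import *
s=monitor.sense();print(s["clock"],s["eef_pos"],s["tcp_rot"],s["qpos"])
E
```

```text
0.1 [232.10604956 579.83690933 230.64331082] [-3.14032883e+00 -2.78380697e-05  2.76080239e+00] [ 1.18762003e+00  3.53573928e-01  1.63405171e+00  2.71316555e-05
  1.15523090e+00 -2.39702257e-03]
```

Emit:
{"method": "drive_tool", "body": {
  "plan": [
    {"x":-0.7,"y":-0.5,"z":-0.4,"ax":0,"ay":0,"az":1.2,"hand":85},
    {"x":-1.4,"y":-1.0,"z":-0.8,"ax":0,"ay":0,"az":2.4,"hand":85},
    {"x":-2.1,"y":-1.5,"z":-1.2,"ax":0,"ay":0,"az":3.6,"hand":85},
    {"x":-2.8,"y":-2.0,"z":-1.4,"ax":0,"ay":0,"az":4.8,"hand":85},
    {"x":-3.5,"y":-2.5,"z":-1.4,"ax":0,"ay":0,"az":6.0,"hand":85},
    {"x":-4.2,"y":-3.0,"z":-1.4,"ax":0,"ay":0,"az":7.2,"hand":85},
    {"x":-4.9,"y":-3.5,"z":-1.4,"ax":0,"ay":0,"az":7.8,"hand":85},
    {"x":-5.6,"y":-4.0,"z":-1.4,"ax":0,"ay":0,"az":7.8,"hand":85}
  ]
}}

```text
clock: 0.9
eef_pos: [418.4, 288.8, 301.2]
tcp_rot: [-3.141, 0.0, 1.942]
contact_force: [0.6, 0.7, 0.2]
opening: 0.996
grasp_force: 0.0
```

```bash
python3 - <<'E'
from h import *
s=monitor.sense();print(s["clock"],s["eef_pos"],s["tcp_rot"],s["qpos"])
E
```

```text
0.9 [418.40472316 288.82274369 301.16512661] [-3.14146157e+00  6.48751145e-05  1.94185872e+00] [ 6.01254930e-01  1.05077885e-01  1.79479039e+00 -3.51386114e-05
  1.24186681e+00  2.30203897e-01]
```

Emit:
{"method": "drive_tool", "body": {
  "plan": [
    {"x":-0.8,"y":0.1,"z":0,"ax":0,"ay":0,"az":1.3,"hand":85},
    {"x":-1.6,"y":0.2,"z":0,"ax":0,"ay":0,"az":2.6,"hand":85},
    {"x":-2.4,"y":0.3,"z":0,"ax":0,"ay":0,"az":3.9,"hand":85},
    {"x":-3.2,"y":0.4,"z":0,"ax":0,"ay":0,"az":5.2,"hand":85},
    {"x":-3.9,"y":0.5,"z":0,"ax":0,"ay":0,"az":6.4,"hand":85},
    {"x":-3.9,"y":0.5,"z":0,"ax":0,"ay":0,"az":6.4,"hand":85},
    {"x":-3.9,"y":0.5,"z":0,"ax":0,"ay":0,"az":6.4,"hand":85}
  ]
}}

```text
clock: 1.6
eef_pos: [512.2, 117.4, 300.9]
tcp_rot: [-3.141, 0.0, 1.273]
contact_force: [-0.0, 0.8, 0.6]
opening: 0.993
grasp_force: 0.0
```

```bash
python3 - <<'E'
from h import *
s=monitor.sense();print(s["clock"],s["eef_pos"],s["tcp_rot"],s["qpos"])
ci=imaging.camera_info("wrist");np.save("w1.npy",ci,allow_pickle=True);a=imaging.grab_frame("wrist");cv2.imwrite("pics/w1.png",a[...,::-1])
E
```

```text
1.6 [512.18637515 117.41900815 300.8943753 ] [-3.14065595e+00  1.92847839e-04  1.27293004e+00] [2.22307403e-01 1.34345778e-01 1.76170589e+00 3.14636066e-04
 1.24644967e+00 5.20073371e-01]
```

View pics/w1.png

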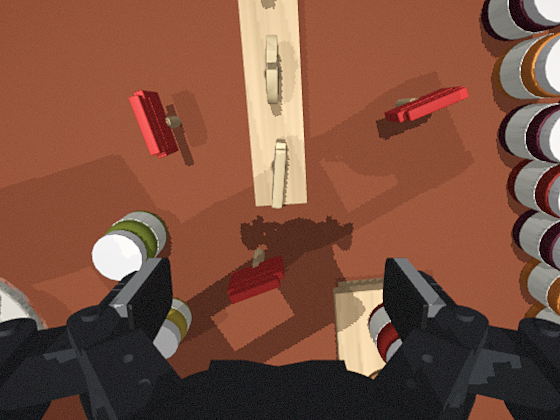

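```bash
python3 - <<'E'
from h import *
a=cv2.imread("pics/w1.png");cv2.imwrite("pics/w1c.png",cv2.resize(a[120:220,230:330],(600,600),interpolation=cv2.INTER_CUBIC))
ci=np.load("w1.npy",allow_pickle=True).item()
# predicted points for sign at rack hole with yaw candidates
for d in (76.8,):
    u=np.array([np.cos(np.radians(d)),np.sin(np.radians(d))]);c=np.array([536.3,214.4])-100*u
    for s in(-28,0,28):print(s,proj(ci,[*(c+s*u),114]))
    print(c,[proj(ci,[*(np.array([536.3,214.4])+ 145*e*u+30*f*np.array([-u[1],u[0]])),40]) for e in(-1,) for f in(-1,1)])
E
```

```text
-28 [280.24004945 209.45177245]
0 [278.29954971 181.04606923]
28 [276.27229679 151.37044311]
[513.46491299 117.04210971] [array([306.09468159, 204.16581699]), array([255.31208563, 207.48511975])]
```

View pics/w1c.png

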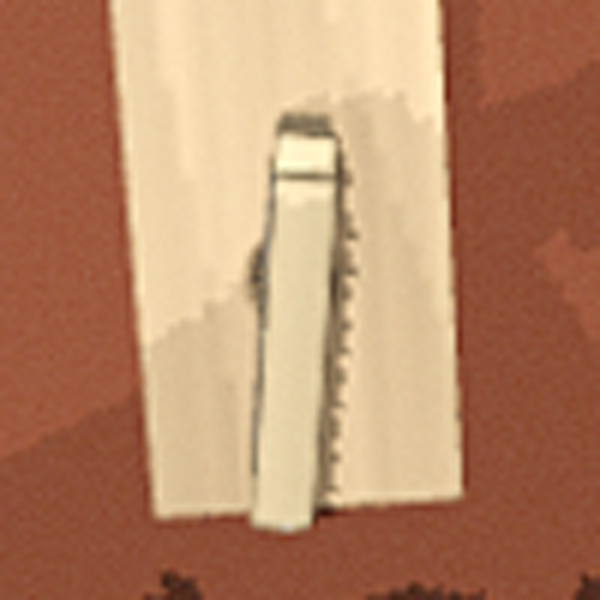

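```bash
python3 - <<'E'
from h import *
ci=np.load("w1.npy",allow_pickle=True).item()
P=[ray(ci,p,114)[:2] for p in((280.8,149.2),(276.8,207.6))]
d=P[0]-P[1];print(P,np.linalg.norm(d),np.degrees(np.arctan2(d[1],d[0])),(P[0]+P[1])/2)
# board left/right side lower (check): width
print(np.linalg.norm(ray(ci,(275.7,149),114)-ray(ci,(285.8,149),114)))
R=[ray(ci,(230+x/6,120+y/6),40)[:2] for x,y in((155,519),(463,497),(113,0),(440,0))]
print(R,np.linalg.norm(R[0]-R[1]));e=(R[2]-R[0]);print(np.degrees(np.arctan2(e[1],e[0])))
m=(R[0]+R[1])/2;w=R[1]-R[0];u=np.array([-w[1],w[0]])/np.linalg.norm(w);print("hole",m+45*u,np.degrees(np.arctan2(u[1],u[0])))
E
```

```text
[array([524.43955633, 144.98192782]), array([504.44269257,  92.53366156])] 56.1310537431741 69.1297344234385 [514.44112445 118.75779469]
9.317846993532862
[array([474.94299408,  81.04969046]), array([534.04592975,  67.5734927 ]), array([498.23251614, 177.84599218]), array([555.85651827, 160.13555936])] 60.6198392502686
76.47158029177646
hole [514.49826442 118.18554667] 77.15544589102717
```

Emit:
{"method": "drive_tool", "body": {
  "plan": [
    {"x":0.04,"y":0.04,"z":0.8,"ax":0,"ay":0,"az":0.64,"hand":85},
    {"x":0.04,"y":0.04,"z":1.6,"ax":0,"ay":0,"az":0.64,"hand":85},
    {"x":0.04,"y":0.04,"z":2.4,"ax":0,"ay":0,"az":0.64,"hand":85},
    {"x":0.04,"y":0.04,"z":3.2,"ax":0,"ay":0,"az":0.64,"hand":60},
    {"x":0.04,"y":0.04,"z":3.8,"ax":0,"ay":0,"az":0.64,"hand":50},
    {"x":0.04,"y":0.04,"z":4.4,"ax":0,"ay":0,"az":0.64,"hand":50},
    {"x":0.04,"y":0.04,"z":4.79,"ax":0,"ay":0,"az":0.64,"hand":50},
    {"x":0.04,"y":0.04,"z":4.79,"ax":0,"ay":0,"az":0.64,"hand":40}
  ]
}}

```text
clock: 2.45
eef_pos: [512.2, 120.1, 59.4]
tcp_rot: [-3.137, 0.003, 1.209]
contact_force: [0.7, 0.4, 0.6]
opening: 0.472
grasp_force: 0.0
```

Emit:
{"method": "drive_tool", "body": {
  "plan": [
    {"x":0,"y":0,"z":0,"ax":0,"ay":0,"az":0,"hand":20},
    {"x":0,"y":0,"z":0,"ax":0,"ay":0,"az":0,"hand":16},
    {"x":0,"y":0,"z":0,"ax":0,"ay":0,"az":0,"hand":12},
    {"x":0,"y":0,"z":0,"ax":0,"ay":0,"az":0,"hand":8},
    {"x":0,"y":0,"z":0,"ax":0,"ay":0,"az":0,"hand":4},
    {"x":0,"y":0,"z":0,"ax":0,"ay":0,"az":0,"hand":0},
    {"x":0,"y":0,"z":0,"ax":0,"ay":0,"az":0,"hand":0},
    {"x":0,"y":0,"z":0,"ax":0,"ay":0,"az":0,"hand":0}
  ],
  "grip_force": 40
}}

```text
clock: 3.25
eef_pos: [515.6, 119.7, 63.0]
tcp_rot: [3.14, -0.001, 1.207]
contact_force: [-1.3, 1.1, 7.6]
opening: 0.11
grasp_force: 40.7
```

Emit:
{"method": "drive_tool", "body": {
  "plan": [
    {"x":0,"y":0,"z":-0.1,"ax":0,"ay":0,"az":0,"hand":0},
    {"x":0,"y":0,"z":-0.3,"ax":0,"ay":0,"az":0,"hand":0},
    {"x":0,"y":0,"z":-0.6,"ax":0,"ay":0,"az":0,"hand":0},
    {"x":0,"y":0,"z":-1.1,"ax":0,"ay":0,"az":0,"hand":0},
    {"x":0,"y":0,"z":-1.8,"ax":0,"ay":0,"az":0,"hand":0},
    {"x":0,"y":0,"z":-2.5,"ax":0,"ay":0,"az":0,"hand":0},
    {"x":0,"y":0,"z":-3.2,"ax":0,"ay":0,"az":0,"hand":0},
    {"x":0,"y":0,"z":-3.4,"ax":0,"ay":0,"az":0,"hand":0}
  ]
}}

```text
clock: 4.05
eef_pos: [516.5, 119.6, 236.4]
tcp_rot: [3.136, -0.003, 1.207]
contact_force: [-0.8, 0.0, -1.3]
opening: 0.114
grasp_force: 39.5
```

```bash
python3 - <<'E'
from h import *
s=monitor.sense();print(s)
E
```

```text
{'clock': 4.05, 'qpos': array([ 2.24853444e-01,  1.97050823e-01,  1.83418588e+00, -9.90986745e-05,
        1.10408843e+00,  5.89035124e-01]), 'qvel': array([-0.00020982, -0.06658146, -0.05826273, -0.00052807,  0.15719506,
        0.00270866]), 'joint_efforts': array([ 1.66021771e-02, -4.78008091e+01, -3.25146174e+01,  1.18243301e-03,
        4.73372452e-01,  2.59247272e-04]), 'eef_pos': array([516.52296673, 119.64734568, 236.36678281]), 'tcp_rot': array([ 3.13633201, -0.00340814,  1.20666792]), 'contact_force': array([-0.75081436,  0.03427518, -1.27363926]), 'wrist_torque': array([-0.02641764, -0.05140846,  0.02980715]), 'grasp_force': 39.499482214450836, 'opening': 0.1142094946303875}
```

Emit:
{"method": "drive_tool", "body": {
  "plan": [
    {"x":-0.3,"y":0.15,"z":0,"ax":0,"ay":0,"az":-0.1,"hand":0},
    {"x":-0.8,"y":0.4,"z":0,"ax":0,"ay":0,"az":-0.2,"hand":0},
    {"x":-1.6,"y":0.75,"z":0,"ax":0,"ay":0,"az":-0.4,"hand":0},
    {"x":-2.4,"y":1.15,"z":0,"ax":0,"ay":0,"az":-0.6,"hand":0},
    {"x":-3.2,"y":1.55,"z":0,"ax":0,"ay":0,"az":-0.8,"hand":0},
    {"x":-4.0,"y":1.95,"z":0,"ax":0,"ay":0,"az":-1.0,"hand":0},
    {"x":-4.8,"y":2.3,"z":0,"ax":0,"ay":0,"az":-1.3,"hand":0},
    {"x":-5.5,"y":2.6,"z":0,"ax":0,"ay":0,"az":-1.62,"hand":0}
  ]
}}

```text
clock: 4.85
eef_pos: [537.8, -186.1, 231.5]
tcp_rot: [-3.141, 0.0, 1.377]
contact_force: [1.2, 0.3, -1.5]
opening: 0.11
grasp_force: 39.5
```

Emit:
{"method": "drive_tool", "body": {
  "plan": [
    {"x":-0.6,"y":0.2,"z":0,"ax":0,"ay":0,"az":0,"hand":0},
    {"x":-1.2,"y":0.4,"z":0,"ax":0,"ay":0,"az":0,"hand":0},
    {"x":-1.6,"y":0.55,"z":0,"ax":0,"ay":0,"az":0,"hand":0},
    {"x":-1.8,"y":0.6,"z":0,"ax":0,"ay":0,"az":0,"hand":0},
    {"x":-1.9,"y":0.63,"z":0,"ax":0,"ay":0,"az":0,"hand":0},
    {"x":-1.9,"y":0.63,"z":0,"ax":0,"ay":0,"az":0,"hand":0},
    {"x":-1.9,"y":0.63,"z":0,"ax":0,"ay":0,"az":0,"hand":0}
  ]
}}

```text
clock: 5.55
eef_pos: [550.8, -282.1, 231.7]
tcp_rot: [-3.141, -0.0, 1.377]
contact_force: [0.4, -0.2, 0.1]
opening: 0.112
grasp_force: 39.5
```

```bash
python3 - <<'E'
from h import *
s=monitor.sense();print(s["clock"],s["eef_pos"],s["tcp_rot"],s["contact_force"])
ci=imaging.camera_info("wrist");np.save("w2.npy",ci,allow_pickle=True);a=imaging.grab_frame("wrist");cv2.imwrite("pics/w2.png",a[...,::-1])
print(proj(ci,(564,-216,76)))
E
```

```text
5.55 [ 550.82023273 -282.13803483  231.7443044 ] [-3.14119681e+00 -4.48948618e-04  1.37705884e+00] [ 0.44691926 -0.18066493  0.07570081]
[276.83489459 107.1433248 ]
```

View pics/w2.png

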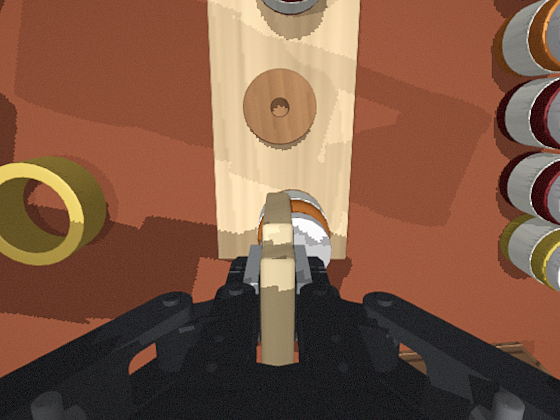

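```bash
python3 - <<'E'
from h import *
a=cv2.imread("pics/w2.png");ci=np.load("w2.npy",allow_pickle=True).item()
c1=cv2.resize(a[90:122,260:300],(500,400),interpolation=cv2.INTER_CUBIC)
c2=cv2.resize(a[185:305,240:310],(292,500),interpolation=cv2.INTER_CUBIC)
o=np.zeros((500,800,3),np.uint8);o[:400,:500]=c1;o[:,505:797]=c2;cv2.imwrite("pics/c2.png",o)
h=cv2.cvtColor(a,cv2.COLOR_BGR2HSV)
m=cv2.inRange(h,(8,60,90),(32,200,255))  # step wood edges by row
b=(h[...,0]>=13)&(h[...,1]<170)&(h[...,2]>90)
L=[];Rr=[]
for y in list(range(20,60,4))+list(range(155,185,4)):
    xs=np.where(b[y,190:375])[0]+190
    L.append(ray(ci,(xs[0]-.5,y),40)[:2]);Rr.append(ray(ci,(xs[-1]+.5,y),40)[:2])
for e in(L,Rr):
    v=cv2.fitLine(np.array(e,np.float32),cv2.DIST_HUBER,0,.01,.01).ravel();print(v,np.degrees(np.arctan2(v[1],v[0])))
# boss top circle & hole
g=a[60:150,235:325].astype(int)
bm=((g[...,2]-g[...,0]>30)&(h[60:150,235:325,0]<14)).astype(np.uint8)
g2=cv2.cvtColor(a,cv2.COLOR_BGR2GRAY)
print(g2[94:120:1,266:296:2])
# expected foot projection
s=np.array([550.8,-282.1,231.7-51]);print("foot pred",proj(ci,s),"hole ray",ray(ci,(280,106),76))
E
```

```text
[ 1.9514333e-01  9.8077476e-01  5.0832983e+02 -1.8979782e+02] 78.7469
[ 1.9467996e-01  9.8086679e-01  6.3472314e+02 -2.1879724e+02] 78.773964
[[144 141 130 136 135 137 141 145 152 140 135 142 141 140 145]
 [139 141 132 132 135 140 145 146 149 145 137 136 142 145 149]
 [141 140 134 135 137 142 150 150 152 146 135 142 140 142 145]
 [140 141 131 130 140 138 117 111 135 152 139 138 140 142 143]
 [141 141 133 135 134  94  78  74  81 124 141 139 141 141 148]
 [141 138 133 132  91  77  87  87  80  70 127 139 141 145 144]
 [137 143 131 129  74  89  84  91  83  70  94 143 142 142 145]
 [138 137 135  88  87  87  84  88  83  77  65 147 144 144 141]
 [137 143 134  67  89  87  81  84  80  82  63 130 140 141 143]
 [141 142 126  77  88  86  82  91  83  79  77 107 143 140 144]
 [139 141 126  84  90  83  81  84  86  81  79  83 144 143 141]
 [140 141 117  80  86  87 147  79  82  80  79  78 147 138 144]
 [135 144 111  79  89  80 156 115 102 121  73  74 146 143 142]
 [139 144  96  81  82  74 155 148 140 133  73  68 149 139 144]
 [137 142 103  80 143 138 150 145 150 141 126  63 146 142 147]
 [138 141 124  78 160 154 146 147 148 141 144  70 147 141 145]
 [140 142 129  75 124 151 149 145 148 144 137  74 142 139 147]
 [141 140 134  95 139 150 150 145 147 143 134  97 143 140 143]
 [140 141 142 103 150 148 147 145 147 147 128 118 140 141 143]
 [133 137 142 106 152 151 149 148 148 150 107 139 140 139 144]
 [137 137 139 119 124 154 148 145 150 140 112 142 140 143 144]
 [136 142 142 130  91 143 154 150 145  97 142 137 137 142 145]
 [137 140 141 134 123 109 112 113 110 132 148 138 143 143 144]
 [138 141 142 128 131 125 125 126 128 153 148 140 138 139 143]
 [138 141 142 133 126 135 141 141 147 147 145 135 142 141 142]
 [137 139 138 134 129 132 133 138 139 147 148 136 138 142 144]]
foot pred [276.4053984  228.36074103] hole ray [ 566.68770508 -215.61754099   76.        ]
```

View pics/c2.png

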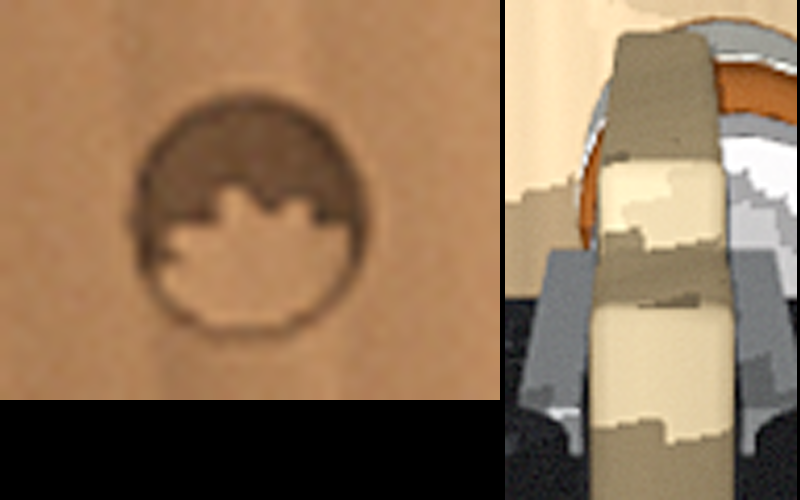

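```bash
python3 - <<'E'
from h import *
from scipy.optimize import least_squares
ci=np.load("w2.npy",allow_pickle=True).item()
T=np.array([550.8,-282.1,231.7]);yw=1.377;X=np.array([np.cos(yw),np.sin(yw),0]);Z=np.array([0,0,1.])
def pt(a,z,p):  # p: dx,dz,tilt about grip
    c,s=np.cos(p[2]),np.sin(p[2]);z=z-70
    return T+X*(p[0]+a*c+z*s)+Z*(19+p[1]-a*s+z*c)
F=[(7,0,192.9),(33,42,222.9),(28,104,257.5)]
for a,z,v in F+[(33,88,0),(28,88,0),(-28,104,0)]:print(a,z,v,proj(ci,pt(a,z,(0,0,0))))
q=least_squares(lambda p:[proj(ci,pt(a,z,p))[1]-v for a,z,v in F],(0,0,0),x_scale=(1,1,.01))
print(q.x,q.fun)
print([proj(ci,pt(a,z,q.x)).round(1) for a,z in((33,88),(28,88),(-28,104),(-7,0))])
E
```

```text
7 0 192.9 [276.3960358 216.7466391]
33 42 222.9 [276.18589069 188.49456192]
28 104 257.5 [275.68393082 256.51742816]
33 88 0 [275.849878   220.95071928]
28 88 0 [275.86843212 236.01075235]
-28 104 0 [275.91498368 421.65244035]
[-135.72426259 -442.61698713   -1.59647517] [-4.71800377e-12 -1.87583282e-12  3.41060513e-12]
[array([276.8, 249.8]), array([276.8, 248.5]), array([276.9, 244. ]), array([276.8, 190.7])]
```

```bash
python3 - <<'E'
from h import *
from scipy.optimize import least_squares
ci=np.load("w2.npy",allow_pickle=True).item()
T=np.array([550.8,-282.1,231.7]);yw=1.377;X=np.array([np.cos(yw),np.sin(yw),0]);Z=np.array([0,0,1.])
def pt(a,z,p):
    c,s=np.cos(p[2]),np.sin(p[2]);z=z-70
    return T+X*(p[0]+a*c+z*s)+Z*(19+p[1]-a*s+z*c)
F=[(33,42,192.6),(33,88,222.6),(28,104,257.2)]
q=least_squares(lambda p:[proj(ci,pt(a,z,p))[1]-v for a,z,v in F],(0,0,0),x_scale=(1,1,.01));print(q.x,q.fun)
q=least_squares(lambda p:[proj(ci,pt(a,z,(p[0],0,p[1])))[1]-v for a,z,v in F],(0,0),x_scale=(1,.01));print(q.x,q.fun)
h=ray(ci,(279.6,106.8),76);print("hole",h, "d tool",(h-T)@X,(h-T)@[X[1],-X[0],0])
E
```

```text
[-0.844941    1.63152794  0.02952144] [-7.38964445e-13  8.52651283e-14 -1.25055521e-12]
[-1.3060423   0.02470304] [-0.0649042   0.17938809 -0.11815242]
hole [ 566.25044366 -216.16857907   76.        ] d tool 67.67272922672299 2.463776383958357
```

Emit:
{"method": "drive_tool", "body": {
  "plan": [
    {"x":0.3,"y":0.04,"z":0,"ax":0,"ay":0,"az":0,"hand":0},
    {"x":0.8,"y":0.04,"z":0.1,"ax":0,"ay":0,"az":0,"hand":0},
    {"x":1.2,"y":0.04,"z":0.5,"ax":0,"ay":0,"az":0,"hand":0},
    {"x":1.4,"y":0.04,"z":1.0,"ax":0,"ay":0,"az":0,"hand":0},
    {"x":1.4,"y":0.04,"z":1.5,"ax":0,"ay":0,"az":0,"hand":0},
    {"x":1.4,"y":0.04,"z":1.8,"ax":0,"ay":0,"az":0,"hand":0},
    {"x":1.4,"y":0.04,"z":1.9,"ax":0,"ay":0,"az":0,"hand":0},
    {"x":1.4,"y":0.04,"z":1.9,"ax":0,"ay":0,"az":0,"hand":0}
  ]
}}

```text
clock: 6.4
eef_pos: [566.3, -214.5, 136.6]
tcp_rot: [-3.141, -0.0, 1.377]
contact_force: [0.1, 0.2, -0.4]
opening: 0.11
grasp_force: 39.5
```

```bash
python3 - <<'E'
from h import *
b=[]
for i in range(3):
    s=monitor.sense();ci=imaging.camera_info("wrist");a=imaging.grab_frame("wrist");print(s["eef_pos"].round(2),s["tcp_rot"].round(4),s["contact_force"].round(2),s["wrist_torque"].round(3))
np.save("w3.npy",ci,allow_pickle=True);cv2.imwrite("pics/w3.png",cv2.resize(a[60:280,190:370],(490,600),interpolation=cv2.INTER_CUBIC)[...,::-1])
print(proj(ci,(566.2,-216.2,76)))
E
```

```text
[ 566.34 -214.55  136.57] [-3.1409e+00 -1.0000e-04  1.3766e+00] [ 0.07  0.22 -0.36] [ 0.026  0.001 -0.018]
[ 566.79 -214.92  137.34] [3.1411 0.     1.3763] [0.38 0.21 0.07] [ 0.055  0.006 -0.057]
[ 567.04 -215.19  137.78] [3.1402e+00 2.0000e-04 1.3761e+00] [0.28 0.45 0.69] [ 0.011 -0.026 -0.02 ]
[275.23272086 224.33351352]
```

View pics/w3.png

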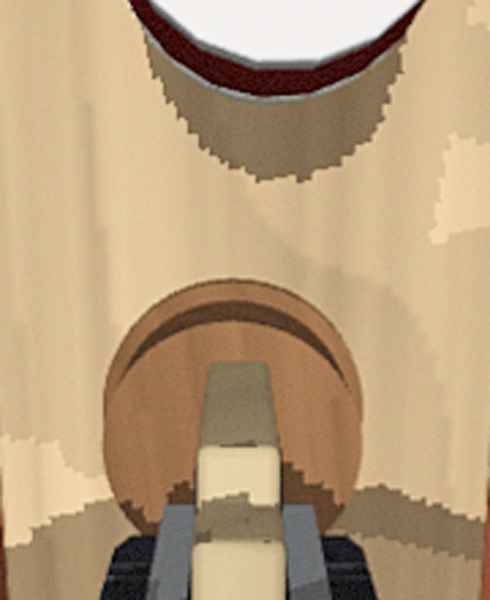

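Emit:
{"method": "drive_tool", "body": {
  "plan": [
    {"x":0,"y":0,"z":0.06,"ax":0,"ay":0,"az":0,"hand":0},
    {"x":0,"y":0,"z":0.1,"ax":0,"ay":0,"az":0,"hand":0},
    {"x":0,"y":0,"z":0.13,"ax":0,"ay":0,"az":0,"hand":0},
    {"x":0,"y":0,"z":0.15,"ax":0,"ay":0,"az":0,"hand":0},
    {"x":0,"y":0,"z":0.17,"ax":0,"ay":0,"az":0,"hand":0},
    {"x":0,"y":0,"z":0.18,"ax":0,"ay":0,"az":0,"hand":0},
    {"x":0,"y":0,"z":0.19,"ax":0,"ay":0,"az":0,"hand":0},
    {"x":0,"y":0,"z":0.2,"ax":0,"ay":0,"az":0,"hand":0}
  ]
}}

```text
clock: 7.35
eef_pos: [566.4, -214.9, 126.8]
tcp_rot: [3.142, 0.0, 1.376]
contact_force: [0.2, 0.4, 0.1]
opening: 0.114
grasp_force: 39.5
```

Emit:
{"method": "drive_tool", "body": {
  "plan": [
    {"x":0,"y":0,"z":0.01,"ax":0,"ay":0,"az":0,"hand":0},
    {"x":0,"y":0,"z":0.02,"ax":0,"ay":0,"az":0,"hand":0},
    {"x":0,"y":0,"z":0.02,"ax":0,"ay":0,"az":0,"hand":0}
  ]
}}

```text
clock: 7.65
eef_pos: [566.3, -214.9, 125.7]
tcp_rot: [-3.141, -0.0, 1.376]
contact_force: [0.1, -0.4, -0.4]
opening: 0.112
grasp_force: 39.5
```

Emit:
{"method": "drive_tool", "body": {
  "plan": [
    {"x":0,"y":0,"z":0.02,"ax":0,"ay":0,"az":0,"hand":0},
    {"x":0,"y":0,"z":0.04,"ax":0,"ay":0,"az":0,"hand":0},
    {"x":0,"y":0,"z":0.06,"ax":0,"ay":0,"az":0,"hand":0},
    {"x":0,"y":0,"z":0.06,"ax":0,"ay":0,"az":0,"hand":0}
  ]
}}

```text
clock: 8.05
eef_pos: [566.3, -214.9, 122.6]
tcp_rot: [-3.141, -0.0, 1.376]
contact_force: [0.3, 0.3, -0.8]
opening: 0.111
grasp_force: 39.5
```

Emit:
{"method": "drive_tool", "body": {
  "plan": [
    {"x":0,"y":0,"z":0.03,"ax":0,"ay":0,"az":0,"hand":0},
    {"x":0,"y":0,"z":0.06,"ax":0,"ay":0,"az":0,"hand":0},
    {"x":0,"y":0,"z":0.09,"ax":0,"ay":0,"az":0,"hand":0},
    {"x":0,"y":0,"z":0.12,"ax":0,"ay":0,"az":0,"hand":0},
    {"x":0,"y":0,"z":0.12,"ax":0,"ay":0,"az":0,"hand":0}
  ]
}}

```text
clock: 8.55
eef_pos: [566.2, -214.9, 116.5]
tcp_rot: [-3.141, -0.0, 1.376]
contact_force: [0.4, 0.2, 0.1]
opening: 0.112
grasp_force: 39.5
```

Emit:
{"method": "drive_tool", "body": {
  "plan": [
    {"x":0,"y":0,"z":0.03,"ax":0,"ay":0,"az":0,"hand":0},
    {"x":0,"y":0,"z":0.06,"ax":0,"ay":0,"az":0,"hand":0},
    {"x":0,"y":0,"z":0.09,"ax":0,"ay":0,"az":0,"hand":0},
    {"x":0,"y":0,"z":0.09,"ax":0,"ay":0,"az":0,"hand":0}
  ]
}}

```text
clock: 8.95
eef_pos: [566.2, -214.8, 112.0]
tcp_rot: [-3.141, -0.0, 1.376]
contact_force: [-0.5, 0.3, -1.2]
opening: 0.11
grasp_force: 39.5
```

Emit:
{"method": "drive_tool", "body": {
  "plan": [
    {"x":0,"y":0,"z":0.03,"ax":0,"ay":0,"az":0,"hand":0},
    {"x":0,"y":0,"z":0.06,"ax":0,"ay":0,"az":0,"hand":0},
    {"x":0,"y":0,"z":0.09,"ax":0,"ay":0,"az":0,"hand":0},
    {"x":0,"y":0,"z":0.12,"ax":0,"ay":0,"az":0,"hand":0},
    {"x":0,"y":0,"z":0.14,"ax":0,"ay":0,"az":0,"hand":0},
    {"x":0,"y":0,"z":0.14,"ax":0,"ay":0,"az":0,"hand":0}
  ]
}}

```text
clock: 9.55
eef_pos: [566.3, -214.9, 105.1]
tcp_rot: [-3.141, -0.0, 1.376]
contact_force: [0.0, -0.4, -0.1]
opening: 0.111
grasp_force: 39.5
```

Emit:
{"method": "drive_tool", "body": {
  "plan": [
    {"x":0,"y":0,"z":0.01,"ax":0,"ay":0,"az":0,"hand":0},
    {"x":0,"y":0,"z":0.02,"ax":0,"ay":0,"az":0,"hand":0},
    {"x":0,"y":0,"z":0.02,"ax":0,"ay":0,"az":0,"hand":0}
  ]
}}

```text
clock: 9.85
eef_pos: [566.4, -214.9, 104.3]
tcp_rot: [-3.142, 0.0, 1.376]
contact_force: [-0.3, 1.3, -0.6]
opening: 0.113
grasp_force: 39.5
```

Emit:
{"method": "drive_tool", "body": {
  "plan": [
    {"x":0,"y":0,"z":0.01,"ax":0,"ay":0,"az":0,"hand":0},
    {"x":0,"y":0,"z":0.02,"ax":0,"ay":0,"az":0,"hand":0},
    {"x":0,"y":0,"z":0.02,"ax":0,"ay":0,"az":0,"hand":0}
  ]
}}

```text
clock: 10.15
eef_pos: [566.3, -214.9, 103.2]
tcp_rot: [-3.141, -0.0, 1.376]
contact_force: [-0.7, 0.8, -0.5]
opening: 0.113
grasp_force: 39.5
```

Emit:
{"method": "drive_tool", "body": {
  "plan": [
    {"x":0,"y":0,"z":0.01,"ax":0,"ay":0,"az":0,"hand":0},
    {"x":0,"y":0,"z":0.02,"ax":0,"ay":0,"az":0,"hand":0},
    {"x":0,"y":0,"z":0.02,"ax":0,"ay":0,"az":0,"hand":0}
  ]
}}

```text
clock: 10.45
eef_pos: [566.5, -215.0, 103.0]
tcp_rot: [3.141, 0.0, 1.376]
contact_force: [-2.0, 1.4, 6.6]
opening: 0.111
grasp_force: 40.5
```

Emit:
{"method": "drive_tool", "body": {
  "plan": [
    {"x":0,"y":0,"z":0.01,"ax":0,"ay":0,"az":0,"hand":0},
    {"x":0,"y":0,"z":0.02,"ax":0,"ay":0,"az":0,"hand":0},
    {"x":0,"y":0,"z":0.03,"ax":0,"ay":0,"az":0,"hand":0},
    {"x":0,"y":0,"z":0.03,"ax":0,"ay":0,"az":0,"hand":0}
  ]
}}

```text
clock: 10.85
eef_pos: [566.7, -215.0, 102.8]
tcp_rot: [3.141, 0.0, 1.376]
contact_force: [-6.2, 1.8, 19.4]
opening: 0.109
grasp_force: 42.2
```

Emit:
{"method": "drive_tool", "body": {
  "plan": [
    {"x":0,"y":0,"z":-0.02,"ax":0,"ay":0,"az":0,"hand":0},
    {"x":0,"y":0,"z":-0.04,"ax":0,"ay":0,"az":0,"hand":0},
    {"x":0,"y":0,"z":-0.04,"ax":0,"ay":0,"az":0,"hand":0},
    {"x":0,"y":0,"z":-0.04,"ax":0,"ay":0,"az":0,"hand":0}
  ]
}}

```text
clock: 11.25
eef_pos: [566.6, -215.0, 103.0]
tcp_rot: [3.141, 0.0, 1.376]
contact_force: [-1.0, 0.7, 4.5]
opening: 0.11
grasp_force: 40.2
```

Emit:
{"method": "drive_tool", "body": {
  "plan": [
    {"x":0,"y":0,"z":0,"ax":0,"ay":0,"az":0,"hand":14},
    {"x":0,"y":0,"z":0,"ax":0,"ay":0,"az":0,"hand":20},
    {"x":0,"y":0,"z":0,"ax":0,"ay":0,"az":0,"hand":30},
    {"x":0,"y":0,"z":0,"ax":0,"ay":0,"az":0,"hand":45},
    {"x":0,"y":0,"z":0,"ax":0,"ay":0,"az":0,"hand":45},
    {"x":0,"y":0,"z":0,"ax":0,"ay":0,"az":0,"hand":45}
  ]
}}

```text
clock: 11.85
eef_pos: [566.4, -214.9, 102.7]
tcp_rot: [-3.142, -0.0, 1.376]
contact_force: [-0.5, -0.0, 0.3]
opening: 0.529
grasp_force: 0.0
```

Released; rise straight up, then check.

Emit:
{"method": "drive_tool", "body": {
  "plan": [
    {"x":0,"y":0,"z":-0.2,"ax":0,"ay":0,"az":0,"hand":45},
    {"x":0,"y":0,"z":-0.6,"ax":0,"ay":0,"az":0,"hand":45},
    {"x":0,"y":0,"z":-1.2,"ax":0,"ay":0,"az":0,"hand":45},
    {"x":0,"y":0,"z":-1.9,"ax":0,"ay":0,"az":0,"hand":45},
    {"x":0,"y":0,"z":-2.6,"ax":0,"ay":0,"az":0,"hand":45},
    {"x":0,"y":0,"z":-3.3,"ax":0,"ay":0,"az":0,"hand":45},
    {"x":0,"y":0,"z":-3.6,"ax":0,"ay":0,"az":0,"hand":45},
    {"x":0,"y":0,"z":-3.6,"ax":0,"ay":0,"az":0,"hand":45}
  ]
}}

```text
clock: 12.65
eef_pos: [567.5, -215.3, 285.6]
tcp_rot: [3.137, 0.001, 1.376]
contact_force: [0.0, -0.4, 0.0]
opening: 0.526
grasp_force: 0.0
```

```bash
python3 - <<'E'
from h import *
s=monitor.sense();print(s["eef_pos"],s["contact_force"])
ci=imaging.camera_info("wrist");a=imaging.grab_frame("wrist");b=imaging.grab_frame("scene")
np.save("w4.npy",ci,allow_pickle=True)
o=np.zeros((560,800,3),np.uint8)
o[:400,:400]=cv2.resize(a[120:240,220:340],(400,400),interpolation=cv2.INTER_CUBIC)
o[:350,405:795]=cv2.resize(b[200:340,90:280],(390,350)[:2],interpolation=cv2.INTER_CUBIC)
cv2.imwrite("pics/f.png",o[...,::-1])
X=np.array([.1946,.9808,0]);C=np.array([566.3,-216.2,0])
for n,z in(("foot-top/lid",154),):
    print([proj(ci,C+X*t+[0,0,z]) for t in(-28,28)])
E
```

```text
[ 567.51635992 -215.34391506  285.57045954] [ 0.0268467  -0.38156547  0.01762372]
[array([274.52804428, 229.4884635 ]), array([274.47234286, 161.12132596])]
```

View pics/f.png

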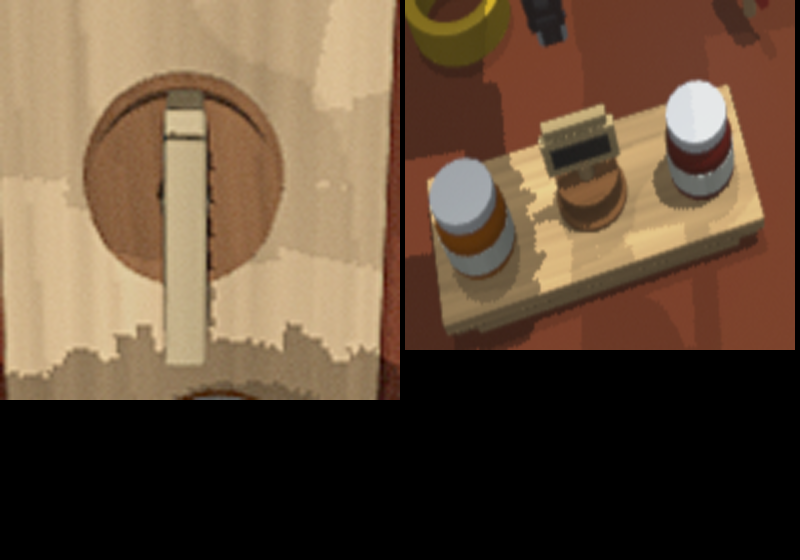

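The sign stands upright in the boss, and the jars are in place. The lid's ends lie at wrist rows 160.5 and 229, against 161.1 and 229.5 predicted for fully home (lid at z = 154). The board is also parallel to the step's long side.

```bash
python3 -c "
from rig import r
print(r.sign_off())"
```

```text
the job is handed in; nothing more can be done
None
```

The jar sign stands fully home in the socket boss on the step, its board parallel to the long side. I let go of it and handed the job in at about 13 s; the hardest press was about 19 N, and the other signs and the jars were not touched.

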